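# Close and clip down the igniter lid of an oil burner

### The job

The electrodes of the oil burner on the bench have been cleaned; close it up again with the fingertips. Swing the open igniter lid down, without slamming it, until it lies flat on the burner housing, and only then turn both small brass hold-down clips inwards over the lid's front edge as far as they go. Do not pick anything up, and leave the tools and parts around the burner where they are.

Things in the scene. Friction and masses are not known exactly. Their poses are not given: they have to be found in the camera images.
- burner: Grey oil burner fixed on a steel stand on the bench. Origin: centre of the stand's underside, 4 mm above the bench. x points along its air tube, away from the lid's hinge; y to the left looking that way; z up. The flat deck that the lid shuts on is 206 mm above the origin; blue motor (right), pump and control box (left), bracket and tube stay below 200 mm, the round blower housing below 213.
- lid_hinge (a point): Middle of the lid's hinge line, at (-50, 0, 206) mm in the burner's frame; the line runs along the burner's y axis.
- igniter (a joint): Angle of the igniter lid: 0 shut (flat on the deck, its stop), 1.57 upright, 1.8 fully open, leaning back over the hinge to the burner's -x side; starts at 1.4 to 1.75. Stiff hinge: the lid stays wherever it is left and never springs back or falls. Moving it takes up to 0.7 N m, that is up to 9 N at 80 mm from the hinge line.
- lid_top (a point): Centre of the outer face of the black igniter box on the lid: uppermost when shut, facing the burner's -x side when open; push here. It lies 57.5 mm from the hinge line along the lid, 50 mm off the lid's underside. The box spans 20 to 95 mm from the hinge line and is 85 mm wide. Its steel base plate is 130 mm long from the hinge line, 115 mm wide; upper face 6 mm above the deck when shut.
- lid_edge (a point): Middle of the lid's free (front) edge, 130 mm from the hinge line; the plate in front of the box is a bare flange 35 mm deep.
- clip_left (a joint): Angle of the left brass hold-down clip about its vertical screw: 0 fully in (its stop; it points to the burner's -x, over the lid's flange), 1.57 points out to the burner's +y (left), more turns on towards +x, 2.3 is the outer stop. Starts at 1.35 to 2.1. It stays where it is left; turning takes about 1 N at its ear. Turned in before the lid is down it is in the lid's way.
- clip_right (a joint): Angle of the right brass clip, the mirror image: 0 is fully in, pointing to the burner's -x; 1.57 points out to the burner's -y (right).
- clip_left_pivot (a point): Screw of the left clip, at (100, 45, 217.5) mm in the burner's frame: on its axis, at the upper face of the clip's flat arm. The arm is 13 mm wide and 4 mm thick, its end is 41 mm from the axis and its upper face 11.5 mm above the deck; the screw head stands 5 mm higher.
- clip_right_pivot (a point): Screw of the right clip, at (100, -45, 217.5) mm in the burner's frame; otherwise as the left one.
- clip_left_ear (a point): Top centre of the turned-up ear at the end of the left clip, 35.5 mm from its screw axis. The ear is an upright tab 4 mm thick, 13 mm long along the clip, rising 22 mm above the arm (its top is 33.5 mm above the deck). Push it sideways with a fingertip, along the arc about the screw, from the outer side.
- clip_right_ear (a point): Top centre of the ear of the right clip, same sizes.
- pliers: Loose pliers with red handles, 175 mm long, lying left of the burner. Leave alone. Origin on the underside near the middle.
- wrench: Loose steel wrench lying left of the burner. Leave alone.
- screwdriver: Loose screwdriver with a red handle lying to the right. Leave alone.
- vial: Small clear nozzle vial with a red cap, 28 mm across and 68 mm high, standing left of the burner's control box. Leave alone. Origin: centre of its underside.
- carton: White carton 60 x 60 x 100 mm standing right of the burner, in front of the motor. Leave alone. Origin: centre of its underside.
- filter: White oil filter cartridge 72 mm across and 90 mm high, standing left of the burner beside the fuel pump. Leave alone. Origin: centre of its underside.
- brush: Loose cleaning brush lying right of the carton. Leave alone.

How it is judged:
By the outcome, as a careful person would: the job done as asked, in the order asked, and still so for the second after the job is handed in, with the robot touching nothing.
It also fails if it takes over 54 s, if anything falls off the work surface, if the arm or the gripper's body presses on something with over 40 N, if the wrist force passes 120 N, or if a joint passes its speed limit or range.

### The arm

A 7-joint arm with a two-finger parallel gripper is mounted at the origin on the work surface. World frame = base frame: x ahead of the robot, y to its left, z up, the work surface at z = 0. Lengths are in m, angles in rad, forces in N, time in s.
With the tool pointing down it reaches from about 0.4 to 0.85 m from the base axis. Payload 4.4 kg.
Tool frame: the origin (TCP) lies midway between the tips of the shut fingers; the grasp point (between the pads) lies behind it (manip.grasp_offset is the z of the grasp point in the tool frame, in m); z points along the fingers, y is the direction in which the jaws open and shut (so a half turn about z gives the same grasp; the last joint's range is limited). The gripper opens to 94 mm and grips with 3 to 60 N. Pads are 16 mm wide; open, the fingers measure 119 mm over their backs; the gripper's body (75 mm by 177 mm) begins 78 mm behind the grasp point.
Start: joints at [-0.066, 0.628, 0.038, 1.517, -0.027, 0.996, -0.02], TCP at [0.65, 0, 0.205] pointing down, gripper open.
Joint ranges: [-3.06, 3.06], [-0.37, 2.12], [-1.25, 1.32], [0.18, 2.47], [-1.1, 4.24], [0.23, 1.98], [-2.94, 2.94]. Speed limits (rad/s): [2.57, 2.57, 3.14, 3.14, 3.14, 3.14, 3.14].

### API

Orientations are given as [roll, pitch, yaw] about the fixed x, y, z axes, in that order (R = Rz(yaw) Ry(pitch) Rx(roll)).
In Python, from plant import manip gives the robot as it stands.
- The arm moves only by the tool carry_out, never from a script. Its arguments are lists of equal length, an entry for each row: "dp": the shift along the world's x, y, z in cm, a list of three; "rotation": the turn, a rotation vector about the world's x, y, z in rad, a list of three. In form: {"dp": [[dx, dy, dz], ...], "rotation": [[wx, wy, wz], ...]}. A call has exactly 5 rows; each row shifts and turns the pose as measured when the row begins; what a row does not reach is not made up. A row lasts 1/8 s, in which the tool goes at most 62.5 mm and 10.7 degrees, less where a joint would pass 70% of its speed; a pose out of reach is approached as far as the arm can. A call is refused whole if a number of a shift passes 6.25 or a number of a turn 0.188, either way. A call with a gripper value outside its range is refused whole. "fingers" is the opening, from 0 (shut) to 1 (fully open), set as the call begins (left out, the last holds). The fingers move at their own pace and stop on an object; the grip force is fixed at half the most. Time passes only in rows, so rows that do not move let the fingers close, or fill a call up. It gives the time, the measured TCP pose, the force and the opening at its end, in the units of the state.
- manip.state(): the state, without advancing time (a new reading comes with each control period).
- manip.capture(name): name is "scene" or "side" or "wrist"; returns a dict with "color" (400x640x3 uint8, red, green, blue), "fx", "fy", "cx", "cy" (pixels), "world_from_camera" (4x4, takes a point from camera to world coordinates). Camera axes: x right, y down, z forward; pixel columns grow to the right and rows downward; lengths in m; the calibration is good to about 2 mm. The wrist camera is an equidistant fisheye: a pixel r from the principal point sees the ray r / f radians off the axis. A picture is of the moment at which its call begins. There is no depth.
- manip.close_job(): hands the job in, once; it reports no verdict.
The state is a dict: "t": time; "qpos": joint angles; "joint_velocities": joint speeds; "effort": joint torques, N m; "ee_pos": TCP position; "orientation": TCP orientation; "force": force on the tool from outside, world axes, zero at the start; "moment": the same for the moment, N m; "grip_width": finger opening in m.
Only numpy, scipy, OpenCV 4.12 (cv2) and the standard library are available. Lean on these libraries where they do the work, as an engineer would, in place of code of your own. Each camera call takes 0.05 s, during which the arm holds its last target. There are 200 camera calls.

## Working session

There is one attempt and no reset: what is moved stays moved. The work goes in short steps, Python scripts to look and compute and a tool call to move; the robot and the scene stay as the last step left them, time stands still between calls to the robot, and variables do not carry over. Pictures are saved under pics/ and viewed, about 8 in all and at most 12, crops included, and the job is handed in when it is done.

Besides the shell and the picture viewer there is one more tool, called after ">>>" as name(argument=value, ...) on one line, values as JSON. carry_out: Moves the arm, as the interface text tells. Its arguments: {"type":"object","properties":{"dp":{"type":"array"},"rotation":{"type":"array"},"fingers":{"type":"number"}},"required":["dp","rotation"]}

```bash
mkdir -p pics
python3 - <<'E'
from plant import manip
import cv2,numpy as np
np.set_printoptions(precision=4,suppress=True)
s=manip.state();print(s['t'],s['ee_pos'],s['orientation'],manip.grasp_offset)
for n in("scene","side"):
    d=manip.capture(n);cv2.imwrite(f"pics/{n}0.png",d['color'][...,::-1])
    print(n,d['fx'],d['fy'],d['cx'],d['cy']);print(np.array(d['world_from_camera']))
E
```

```text
0.0 [0.6493 0.     0.2046] [-3.1397  0.      1.5708] -0.0188
scene 361.48223730777545 361.48223730777545 321.556669744472 196.9914480908234
[[-0.0058  0.5255 -0.8508  1.3707]
 [ 1.      0.0049 -0.0037  0.0465]
 [ 0.0022 -0.8508 -0.5255  0.6799]
 [ 0.      0.      0.      1.    ]]
side 399.9753668554354 399.9753668554354 318.4720596438174 198.654578695644
[[ 0.9783 -0.1506  0.1427  0.4155]
 [-0.2072 -0.7374  0.6428 -0.5829]
 [ 0.0084 -0.6584 -0.7526  0.9027]
 [ 0.      0.      0.      1.    ]]
```

View pics/scene0.png

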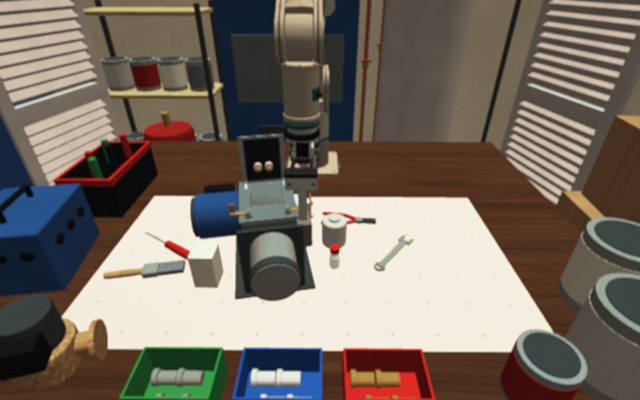

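View pics/side0.png

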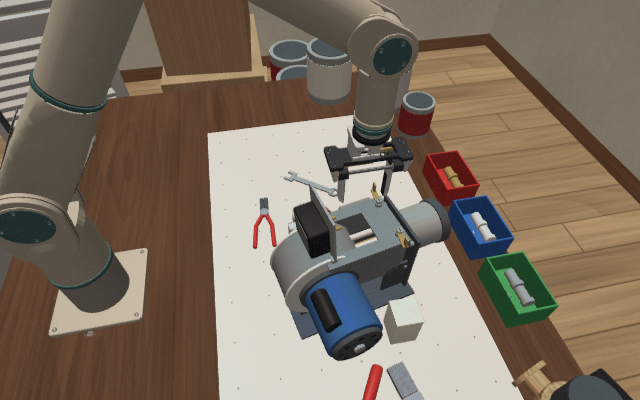

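The scene view shows the burner at about (265,220), tube towards the camera (+x). Its lid is upright at (262,160), and the gripper is just left of it. The side view shows the lid box at (312,230) and the clips at (377,195) and (403,240). I'll zoom in on these.

Run:
```python
import cv2,numpy as np
a=cv2.imread("pics/scene0.png")[120:220,185:335]; b=cv2.imread("pics/side0.png")[170:300,265:465]
cv2.imwrite("pics/z1.png",cv2.resize(a,(750,500),interpolation=cv2.INTER_CUBIC))
cv2.imwrite("pics/z2.png",cv2.resize(b,(800,520),interpolation=cv2.INTER_CUBIC))
```

```text
(no output)
```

View pics/z1.png

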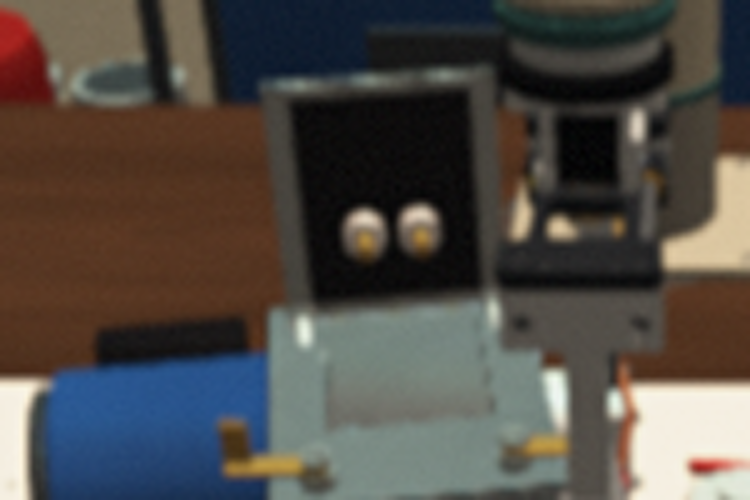

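View pics/z2.png

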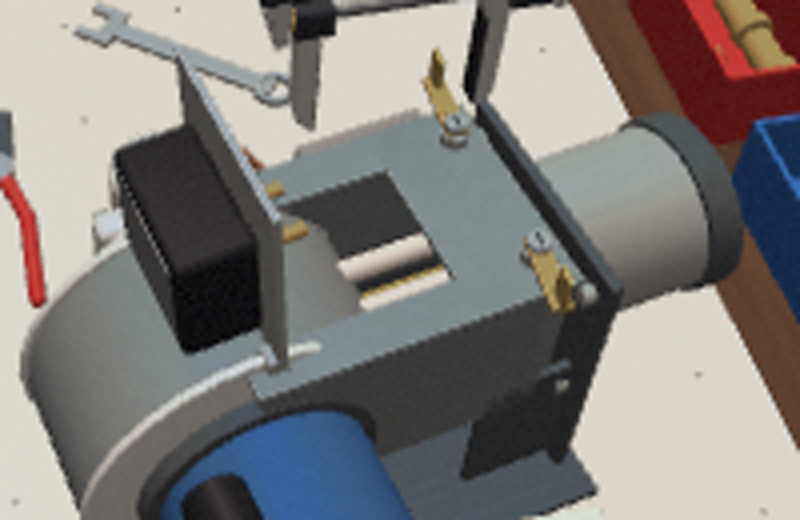

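```bash
cat > h.py <<'E'
import numpy as np
np.set_printoptions(precision=4,suppress=True)
C={"scene":(361.482,321.557,196.991,np.array([[-.0058,.5255,-.8508,1.3707],[1,.0049,-.0037,.0465],[.0022,-.8508,-.5255,.6799]])),
"side":(399.975,318.472,198.655,np.array([[.9783,-.1506,.1427,.4155],[-.2072,-.7374,.6428,-.5829],[.0084,-.6584,-.7526,.9027]]))}
def ray(n,u,v):
    f,cx,cy,M=C[n]; return M[:,3],M[:,:3]@np.array([(u-cx)/f,(v-cy)/f,1])
def onz(n,u,v,z):
    o,d=ray(n,u,v); return o+d*(z-o[2])/d[2]
def tri(a,b):
    A=[];r=[]
    for n,u,v in((("scene",)+a),(("side",)+b)):
        o,d=ray(n,u,v); d=d/np.linalg.norm(d); P=np.eye(3)-np.outer(d,d); A.append(P); r.append(P@o)
    x,_,_,_=np.linalg.lstsq(np.vstack(A),np.hstack(r),rcond=None); return x,np.linalg.norm(np.vstack(A)@x-np.hstack(r))
E
python3 - <<'E'
from h import *
for nm,a,b in [("scrR",(248,212),(399.5,230)),("scrL",(288.4,208),(379,200.5))]:
    print(nm,onz("scene",*a,.2265),onz("side",*b,.2265),tri(a,b))
print("earR",onz("scene",231.6,205,.2435),onz("side",406.2,237.5,.2435)); print("earL",onz("side",374,183,.2435))
L,_=tri((283.6,133.6),(310,184));R,_=tri((238,137),(334,225)); print("lidL",L,"lidR",R)
pL=(onz("scene",288.4,208,.2265)+onz("side",379,200.5,.2265))/2;pR=(onz("scene",248,212,.2265)+onz("side",399.5,230,.2265))/2
d=pL-pR;print("dist",np.linalg.norm(d)); yv=d/np.linalg.norm(d); xv=np.array([yv[1],-yv[0],0]);m=(pL+pR)/2
print("yaw",np.arctan2(xv[1],xv[0])); h=m-.15*xv;h[2]=.21; print("hinge",h,"org",m-.1*xv)
for p in(L,R): q=p-h; print("lid corner in hinge frame",q@xv,q@yv,q[2],np.arctan2(q[2],q@xv))
E
```

```text
scrR [ 0.702  -0.1207  0.2265] [ 0.6928 -0.1253  0.2265] (array([ 0.6948, -0.1223,  0.2218]), np.float64(0.0002775644397463836))
scrL [ 0.685  -0.0318  0.2265] [ 0.6755 -0.0379  0.2265] (array([ 0.6774, -0.033 ,  0.2212]), np.float64(0.0006405116658279945))
earR [ 0.6998 -0.1557  0.2435] [ 0.6927 -0.1575  0.2435]
earL [0.6739 0.0011 0.2435]
lidL [ 0.5141 -0.055   0.3358] lidR [ 0.5367 -0.1644  0.3365]
dist 0.08983166116642977
yaw 0.1922095205454413
hinge [ 0.5416 -0.1076  0.21  ] org [ 0.5907 -0.098   0.2265]
lid corner in hinge frame -0.016896694207119103 0.05682386990069676 0.12575131687690908 1.7043622937956497
lid corner in hinge frame -0.015664811719221388 -0.05482265649853221 0.1264826050925232 1.6940183950366927
```

Both views agree to within a few mm. The burner yaw is about 0.19, the hinge is at about (0.54,-0.107,0.21) and the lid is at about 1.7 rad. The left ear sits between the open fingers, so I'll raise the arm straight up first.

>>> carry_out(dp=[[0,0,5],[0,0,5],[0,0,5],[0,0,5],[0,0,1]], rotation=[[0,0,0],[0,0,0],[0,0,0],[0,0,0.1],[0,0,0.09]])

```text
t: 0.72
ee_pos: [0.6457, 0.0001, 0.4168]
orientation: [-3.131, 0.002, 1.766]
force: [0.6, -0.9, -0.7]
grip_width: 0.0939
```

>>> carry_out(dp=[[-5,-3,0],[-5,-3,0],[-5,-3,0],[-4.5,-3,0],[0,0,0]], rotation=[[0,0,0],[0,0,0],[0,0,0],[0,0,0],[0,0,0]], fingers=0)

```text
t: 1.35
ee_pos: [0.4442, -0.1226, 0.4143]
orientation: [-3.128, 0.001, 1.767]
force: [0.9, 0.7, 0.4]
grip_width: 0.0474
```

Run:
```python
from plant import manip
import cv2,numpy as np
from h import *
s=manip.state();print(s['t'],s['ee_pos'],s['orientation'],s['grip_width'])
a=[manip.capture(n)['color'][...,::-1] for n in("scene","side")]
cv2.imwrite("pics/a.png",np.hstack([cv2.resize(a[0][80:240,185:345],(400,400)),cv2.resize(a[1][120:320,240:440],(400,400),interpolation=cv2.INTER_CUBIC)]))
```

```text
1.35 [ 0.4442 -0.1226  0.4143] [-3.1284  0.0012  1.767 ] 0.04740615109657729
```

View pics/a.png

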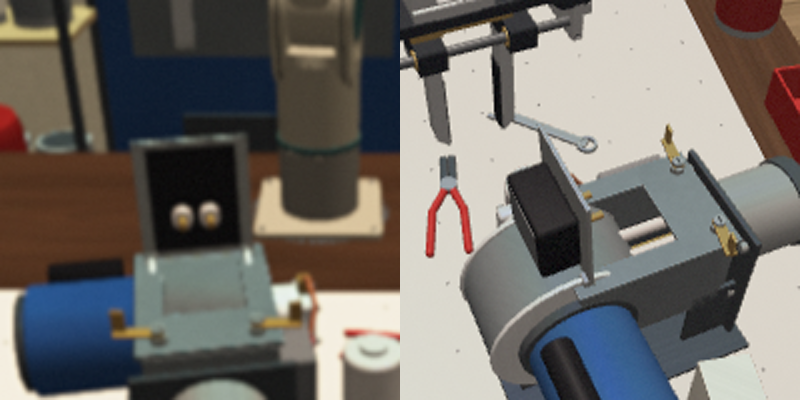

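Nothing has been disturbed. The left ear is at crop (295,318), the lid is still upright, and the fingers are still closing above and behind the box. I'll descend behind the box.

>>> carry_out(dp=[[0,0,0],[0,0,-4],[0,0,-4],[0,0,-4.5],[0,0,0]], rotation=[[0,0,0],[0,0,0],[0,0,0],[0,0,0],[0,0,0]], fingers=0)

```text
t: 2.08
ee_pos: [0.4534, -0.1145, 0.2846]
orientation: [-3.132, -0.002, 1.783]
force: [-0.3, -0.0, 0.9]
grip_width: 0.0006
```

>>> carry_out(dp=[[0.5,0.1,0],[0.5,0.1,0],[0.5,0.1,0],[0.5,0.1,0],[0.5,0.1,0]], rotation=[[0,0,0],[0,0,0],[0,0,0],[0,0,0],[0,0,0]])

```text
t: 2.7
ee_pos: [0.4723, -0.1109, 0.2898]
orientation: [-3.116, -0.003, 1.782]
force: [-10.6, 0.2, 8.7]
grip_width: 0.0005
```

>>> carry_out(dp=[[0.6,0.12,0.1],[0.6,0.12,0.1],[0.6,0.12,0.1],[0.6,0.12,0.1],[0.6,0.12,0.1]], rotation=[[0,0,0],[0,0,0],[0,0,0],[0,0,0],[0,0,0]])

```text
t: 3.32
ee_pos: [0.4897, -0.1074, 0.2985]
orientation: [-3.09, -0.006, 1.777]
force: [-5.2, -1.0, 0.9]
grip_width: 0.0003
```

>>> carry_out(dp=[[0.7,0.12,0.1],[0.7,0.12,0.1],[0.7,0.12,0.05],[0.7,0.12,0],[0.7,0.12,0]], rotation=[[0,0,0],[0,0,0],[0,0,0],[0,0,0],[0,0,0]])

```text
t: 3.95
ee_pos: [0.5188, -0.1016, 0.3045]
orientation: [-3.076, -0.009, 1.775]
force: [-4.1, 1.0, 1.4]
grip_width: 0.0006
```

>>> carry_out(dp=[[0.7,0.13,-0.05],[0.7,0.13,-0.1],[0.7,0.13,-0.1],[0.7,0.13,-0.15],[0.7,0.13,-0.2]], rotation=[[0,-0.015,0],[0,-0.015,0],[0,-0.015,0],[0,-0.015,0],[0,-0.01,0]])

```text
t: 4.58
ee_pos: [0.5563, -0.0943, 0.2988]
orientation: [3.133, 0.006, 1.776]
force: [-4.0, 0.0, 2.0]
grip_width: 0.0003
```

>>> carry_out(dp=[[0.55,0.1,-0.25],[0.55,0.1,-0.3],[0.55,0.1,-0.3],[0.5,0.1,-0.35],[0.5,0.1,-0.35]], rotation=[[0,0,0],[0,0,0],[0,0,0],[0,0,0],[0,0,0]])

```text
t: 5.2
ee_pos: [0.5874, -0.0882, 0.2834]
orientation: [3.127, 0.007, 1.776]
force: [-1.9, 0.8, 2.8]
grip_width: 0.0006
```

>>> carry_out(dp=[[0.3,0.06,-0.4],[0.3,0.06,-0.4],[0.25,0.05,-0.4],[0.25,0.05,-0.4],[0.2,0.04,-0.4]], rotation=[[0,0,0],[0,0,0],[0,0,0],[0,0,0],[0,0,0]])

```text
t: 5.82
ee_pos: [0.606, -0.0845, 0.264]
orientation: [3.117, 0.008, 1.777]
force: [1.3, 1.6, 4.7]
grip_width: 0.0004
```

>>> carry_out(dp=[[0,0,-0.3],[0,0,-0.3],[0,0,-0.3],[0,0,-0.3],[0,0,-0.3]], rotation=[[0,0,0],[0,0,0],[0,0,0],[0,0,0],[0,0,0]])

```text
t: 6.45
ee_pos: [0.6078, -0.0844, 0.2601]
orientation: [3.107, 0.01, 1.777]
force: [-5.3, 2.0, 19.9]
grip_width: 0.0004
```

The lid stopped at z=0.260, which is exactly deck + 50 mm, with 20 N of reaction, so it is flat. I'll lift off, move to a point outside the left clip and look.

>>> carry_out(dp=[[0,0,3],[0,0,5],[3,3,2],[4.5,4,0],[4,3,0]], rotation=[[0,0,0],[0,0.03,0],[0,0,0],[0,0,0],[0,0,0]])

```text
t: 7.08
ee_pos: [0.7162, 0.0081, 0.3601]
orientation: [-3.129, 0.009, 1.764]
force: [0.0, -0.5, -0.6]
grip_width: 0.0002
```

Run:
```python
from plant import manip
import cv2,numpy as np
s=manip.state();print(s['t'],s['ee_pos'],s['orientation'],s['force'])
a=[manip.capture(n)['color'][...,::-1] for n in("scene","side")]
manip.capture("scene")
cv2.imwrite("pics/b0.png",a[0]);cv2.imwrite("pics/b1.png",a[1])
cv2.imwrite("pics/b.png",np.hstack([cv2.resize(a[0][150:250,205:305],(400,400),interpolation=cv2.INTER_CUBIC),cv2.resize(a[1][165:265,320:420],(400,400),interpolation=cv2.INTER_CUBIC)]))
```

```text
7.075 [0.71621139 0.00809353 0.36008368] [-3.12880805  0.00930119  1.76409124] [ 0.00752036 -0.4961327  -0.56825587]
```

View pics/b.png

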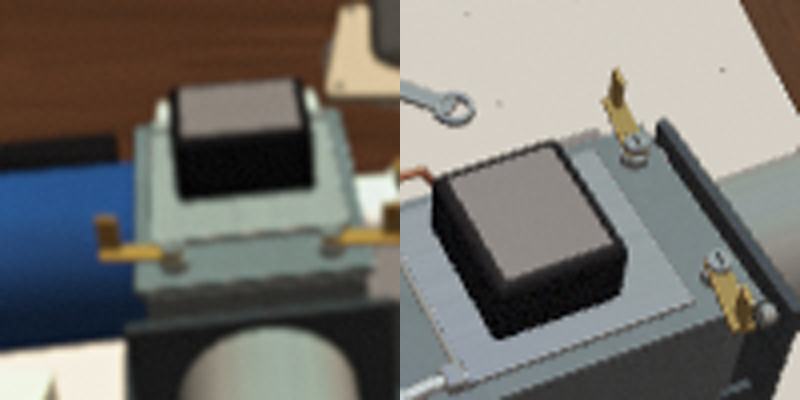

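The lid lies flat and both clips are still out: right ear at crop (105,235) scene and (740,305) side, left ear at (617,85) side. I'll use the box top corners to tighten the burner pose.

Run:
```python
from h import *
S=[(298,80),(308,130),(175,136),(174,88)]   # FL, NL(+x,+y), NR, FR
D=[(437-400,183),(553-400,143),(623-400,245),(500-400,283)]  # FL(-x,+y),(+x,+y),(+x,-y),(-x,-y)
s=[(205+a/4-.4,150+b/4-.4) for a,b in S]; d=[(320+a/4-.4,165+b/4-.4) for a,b in D]
P=np.array([onz("scene",*p,.26) for p in s]);Q=np.array([onz("side",*p,.26) for p in d])
print(P,P.mean(0));print(Q,Q.mean(0));print(np.array([tri(a,b)[0] for a,b in zip(s,d)]))
for X in(P,Q):
    m=X.mean(0);y=(X[0]+X[1]-X[2]-X[3]);y/=np.linalg.norm(y);x=np.array([y[1],-y[0],0])
    print("yaw",np.arctan2(x[1],x[0]),"midclip",m+.0925*x)
f=lambda a,b:onz("side",320+(a-400)/4-.4,165+b/4-.4,.2435)
print("earL",f(616,72),"earR side",f(742,289),"scene",onz("scene",205+106/4-.4,150+218/4-.4,.2435))
g=lambda a,b:onz("side",320+(a-400)/4-.4,165+b/4-.4,.2265)
print("scr side",g(635,141),g(719,260))
```

```text
[[ 0.5606 -0.0641  0.26  ]
 [ 0.6247 -0.0514  0.26  ]
 [ 0.6326 -0.1288  0.26  ]
 [ 0.5722 -0.1402  0.26  ]] [ 0.5975 -0.0961  0.26  ]
[[ 0.5518 -0.0699  0.26  ]
 [ 0.6185 -0.0554  0.26  ]
 [ 0.6347 -0.1283  0.26  ]
 [ 0.568  -0.1386  0.26  ]] [ 0.5933 -0.0981  0.26  ]
[[ 0.5526 -0.0657  0.2555]
 [ 0.6195 -0.0524  0.2568]
 [ 0.6344 -0.1286  0.2608]
 [ 0.5687 -0.1397  0.2591]]
yaw 0.1265015201303887 midclip [ 0.6893 -0.0845  0.26  ]
yaw 0.2248519764790213 midclip [ 0.6834 -0.0774  0.26  ]
earL [0.6733 0.0025 0.2435] earR side [ 0.6911 -0.1555  0.2435] scene [ 0.6961 -0.1576  0.2435]
scr side [ 0.6747 -0.0357  0.2265] [ 0.6928 -0.1243  0.2265]
```

>>> carry_out(dp=[[0,-0.2,-4],[0,-0.1,-4],[0,0,-3.5],[0,0,-1.3],[0,0,0]], rotation=[[0,0,0],[0,0,0],[0,0,0],[0,0,0],[0,0,0]])

```text
t: 7.85
ee_pos: [0.7092, -0.004, 0.2248]
orientation: [-3.116, 0.015, 1.759]
force: [-0.2, 0.5, 0.2]
grip_width: 0.0005
```

>>> carry_out(dp=[[-0.6,-0.05,0],[-0.6,-0.05,0],[-0.5,-0.05,0],[-0.5,-0.05,0],[-0.4,0,0]], rotation=[[0,0,0],[0,0,0],[0,0,0],[0,0,0],[0,0,0]])

```text
t: 8.48
ee_pos: [0.6842, -0.0068, 0.2299]
orientation: [-3.125, 0.017, 1.759]
force: [1.1, -1.2, -1.0]
grip_width: 0.0004
```

>>> carry_out(dp=[[-0.3,0.4,0],[-0.4,0.4,0],[-0.5,0.1,0],[-0.5,0,0],[-0.5,-0.2,0]], rotation=[[0,0,0],[0,0,0],[0,0,0],[0,0,0],[0,0,0]])

```text
t: 9.1
ee_pos: [0.662, 0.0012, 0.2304]
orientation: [-3.128, 0.018, 1.76]
force: [1.5, 0.3, 0.7]
grip_width: 0.0004
```

Run:
```python
from plant import manip
import cv2,numpy as np
a=[manip.capture(n)['color'][...,::-1] for n in("scene","side")]
s=manip.state();print(s['t'],s['ee_pos'],s['orientation'],s['force'])
cv2.imwrite("pics/c.png",np.hstack([cv2.resize(a[0][150:250,225:325],(400,400),interpolation=cv2.INTER_CUBIC),cv2.resize(a[1][145:245,320:420],(400,400),interpolation=cv2.INTER_CUBIC)]))
```

```text
9.2 [0.66138391 0.00070781 0.23037959] [-3.12621349  0.01785283  1.75886433] [ 0.81932397  0.1562583  -0.80702979]
```

View pics/c.png

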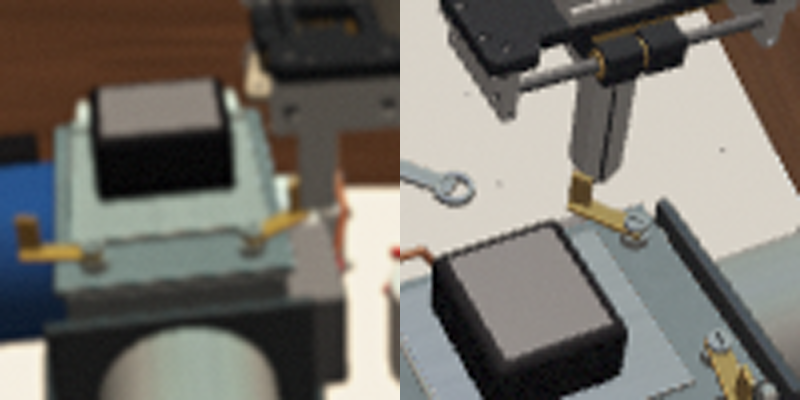

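The left clip has swung with the fingertip to about 45° (ear at (582,190), screw at (636,222) in the side crop). I'll keep following the arc.

>>> carry_out(dp=[[-0.4,-0.3,0],[-0.4,-0.35,0],[-0.35,-0.45,0],[-0.3,-0.5,0],[-0.2,-0.5,0]], rotation=[[0,0,0],[0,0,0],[0,0,0],[0,0,0],[0,0,0]])

```text
t: 9.82
ee_pos: [0.6436, -0.0209, 0.2302]
orientation: [-3.126, 0.017, 1.759]
force: [0.3, 0.0, 0.3]
grip_width: 0.0007
```

>>> carry_out(dp=[[-0.1,-0.4,0],[-0.05,-0.4,0],[0,-0.4,0],[0,-0.4,0],[0,-0.4,0]], rotation=[[0,0,0],[0,0,0],[0,0,0],[0,0,0],[0,0,0]])

```text
t: 10.45
ee_pos: [0.6415, -0.0318, 0.2302]
orientation: [-3.127, 0.002, 1.764]
force: [0.2, 7.1, 0.8]
grip_width: 0.0004
```

The fingertip reached the predicted end position with 7 N of reaction, so the clip is at its stop. I'll back off and go to the right clip.

>>> carry_out(dp=[[0,1.3,0],[0,0,4],[0,0,5],[3,-4,2],[3,-5,0]], rotation=[[0,0,0],[0,0,0],[0,0,0],[0,0,0],[0,0,0]])

```text
t: 11.08
ee_pos: [0.7002, -0.104, 0.3442]
orientation: [-3.124, 0.003, 1.774]
force: [0.3, -1.2, -0.4]
grip_width: 0.0003
```

>>> carry_out(dp=[[3,-5,0],[0,0,0],[0,0,0],[0,0,0],[0,0,0]], rotation=[[0,0,0],[0,0,0],[0,0,0],[0,0,0],[0,0,0]])

```text
t: 11.7
ee_pos: [0.7303, -0.1576, 0.3426]
orientation: [-3.119, 0.006, 1.772]
force: [0.2, -0.1, 0.5]
grip_width: 0.0003
```

>>> carry_out(dp=[[0,0.2,-4],[0,0,-4],[0,0,-2.5],[0,0,0],[0,0,0]], rotation=[[0,0,0],[0,0,0],[0,0,0],[0,0,0],[0,0,0]])

```text
t: 12.32
ee_pos: [0.7309, -0.1501, 0.2401]
orientation: [-3.126, 0.007, 1.778]
force: [-0.0, -0.8, 0.4]
grip_width: 0.0007
```

>>> carry_out(dp=[[0,0,-1],[-0.5,-0.15,0],[-0.5,-0.15,0],[-0.5,-0.15,0],[-0.5,-0.3,0]], rotation=[[0,0,0],[0,0,0],[0,0,0],[0,0,0],[0,0,0]])

```text
t: 12.95
ee_pos: [0.7113, -0.1581, 0.2331]
orientation: [-3.131, 0.009, 1.778]
force: [0.4, -0.8, 0.6]
grip_width: 0.0007
```

>>> carry_out(dp=[[-0.5,-0.2,0],[-0.5,-0.1,0],[-0.5,0,0],[-0.5,0,0],[-0.5,0.1,0]], rotation=[[0,0,0],[0,0,0],[0,0,0],[0,0,0],[0,0,0]])

```text
t: 13.58
ee_pos: [0.6863, -0.1598, 0.2339]
orientation: [-3.136, 0.009, 1.778]
force: [0.7, 0.1, -0.5]
grip_width: 0.0005
```

>>> carry_out(dp=[[-0.45,0.15,0],[-0.45,0.25,-0.1],[-0.4,0.35,0],[-0.35,0.45,0],[-0.3,0.45,0]], rotation=[[0,0,0],[0,0,0],[0,0,0],[0,0,0],[0,0,0]])

```text
t: 14.2
ee_pos: [0.6647, -0.1438, 0.2329]
orientation: [-3.134, 0.011, 1.777]
force: [0.2, -0.9, -0.0]
grip_width: 0.0006
```

>>> carry_out(dp=[[-0.15,0.4,0],[-0.05,0.4,0],[0,0.4,0],[0,0.4,0],[0,0.4,0]], rotation=[[0,0,0],[0,0,0],[0,0,0],[0,0,0],[0,0,0]])

```text
t: 14.82
ee_pos: [0.6638, -0.142, 0.2333]
orientation: [-3.135, 0.039, 1.768]
force: [2.3, -6.1, -1.9]
grip_width: 0.0003
```

The right clip also stopped at its predicted end position, with 6 N of reaction. I'll back away clear of the burner and check.

>>> carry_out(dp=[[0,-1.5,0],[0,0,4],[0,0,5],[-3,-3,5],[-5,-4,2]], rotation=[[0,0,0],[0,0,0],[0,0,0],[0,0,0],[0,0,0]])

```text
t: 15.45
ee_pos: [0.5844, -0.2213, 0.3891]
orientation: [-3.126, 0.03, 1.777]
force: [-0.2, -1.3, -0.2]
grip_width: 0.0004
```

>>> carry_out(dp=[[-5,0,3],[-5,0,0],[0,0,0],[0,0,0],[0,0,0]], rotation=[[0,0,0],[0,0,0],[0,0,0],[0,0,0],[0,0,0]])

```text
t: 16.08
ee_pos: [0.4778, -0.226, 0.4221]
orientation: [-3.127, 0.03, 1.768]
force: [0.1, -0.6, -0.4]
grip_width: 0.0005
```

Run:
```python
from plant import manip
import cv2,numpy as np
a=[manip.capture(n)['color'][...,::-1] for n in("scene","side")]
s=manip.state();print(s['t'],s['ee_pos'],s['force'])
cv2.imwrite("pics/d0.png",a[0]);cv2.imwrite("pics/d1.png",a[1])
cv2.imwrite("pics/d.png",np.hstack([cv2.resize(a[0][150:250,205:305],(400,400),interpolation=cv2.INTER_CUBIC),cv2.resize(a[1][165:265,320:420],(400,400),interpolation=cv2.INTER_CUBIC)]))
```

```text
16.175 [ 0.47792411 -0.22583632  0.42183854] [ 1.00510473 -0.19474042 -0.08418162]
```

View pics/d.png

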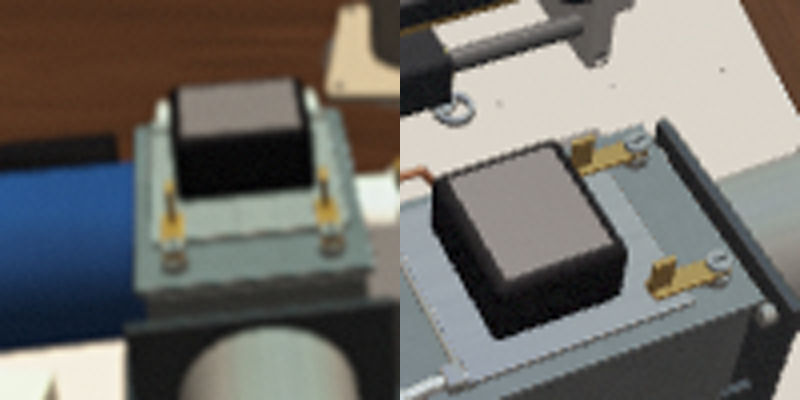

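Both clips now lie over the lid's front flange and the lid is flat. I'll check the clip angles numerically, and check that the surroundings didn't change between the first and last images.

Run:
```python
from h import *
import cv2
yaw=.19
sc=lambda a,b,z:onz("scene",205+a/4-.4,150+b/4-.4,z)
sd=lambda a,b,z:onz("side",320+(a-400)/4-.4,165+b/4-.4,z)
for n,p,e in [("scene L",sc(331,238,.2265),sc(323,172,.2435)),("scene R",sc(174,257,.2265),sc(170,183,.2435)),
 ("side L",sd(636,140,.2265),sd(583,138,.2435)),("side R",sd(719,260,.2265),sd(662,262,.2435))]:
    d=(e-p)[:2]; print(n,p,e,np.hypot(*d),"dir-from(-x_burner)",np.angle(np.exp(1j*(np.arctan2(d[1],d[0])-yaw-np.pi))))
for n,k in(("scene",0),("side",1)):
    A=cv2.imread(f"pics/{n}0.png");B=cv2.imread(f"pics/d{k}.png")
    m=(cv2.absdiff(A,B).max(2)>40).astype(np.uint8)
    N,_,st,_=cv2.connectedComponentsWithStats(cv2.dilate(m,np.ones((3,3))))
    print(n,[list(map(int,r)) for r in st[1:] if r[4]>25])
```

```text
scene L [ 0.6895 -0.0338  0.2265] [ 0.6454 -0.0415  0.2435] 0.044795634330941976 dir-from(-x_burner) -0.01757183835197804
scene R [ 0.7093 -0.1192  0.2265] [ 0.6585 -0.1288  0.2435] 0.05165425910945151 dir-from(-x_burner) -0.0029164629168343162
side L [ 0.6754 -0.0351  0.2265] [ 0.6408 -0.0417  0.2435] 0.035199368144139785 dir-from(-x_burner) -0.0024493764740183047
side R [ 0.6928 -0.1243  0.2265] [ 0.6567 -0.1311  0.2435] 0.036762842050254076 dir-from(-x_burner) -0.0025271475921744054
scene [[184, 0, 43, 97, 1869], [272, 0, 60, 112, 3146], [191, 53, 7, 5, 33], [281, 101, 41, 33, 587], [228, 128, 93, 93, 5168]]
side [[0, 0, 112, 180, 7738], [96, 0, 48, 66, 1820], [247, 0, 17, 9, 85], [323, 0, 13, 7, 58], [339, 0, 8, 7, 48], [349, 0, 70, 78, 2915], [264, 11, 77, 52, 1074], [340, 29, 15, 27, 235], [0, 42, 7, 10, 65], [0, 54, 11, 11, 100], [268, 61, 40, 21, 355], [0, 65, 17, 12, 148], [327, 64, 14, 4, 42], [230, 86, 184, 177, 16364], [32, 127, 10, 9, 38], [83, 134, 14, 33, 149], [26, 138, 12, 34, 122], [58, 163, 13, 18, 142], [0, 174, 83, 80, 2435], [74, 182, 9, 13, 45], [83, 198, 9, 17, 65], [379, 227, 31, 22, 380], [6, 238, 9, 5, 28], [365, 247, 9, 6, 30]]
```

View pics/d1.png

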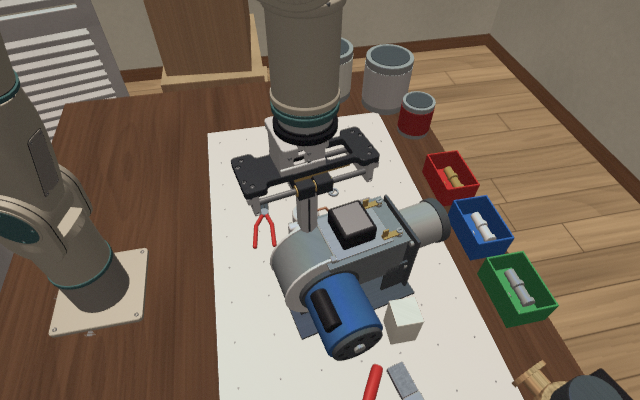

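Both clip angles come out at about 0 in both views. The scene image shows changes only at the arm, lid and clips, and the gripper is clear of everything, so I'll hand in.

```bash
python3 -c "
from plant import manip
s=manip.state();print(s['t'],s['force']);print(manip.close_job())"
```

```text
16.175 [ 1.00510473 -0.19474042 -0.08418162]
the job is handed in; nothing more can be done
None
```

The lid is shut flat on the burner housing and both brass clips are turned fully in over its front edge. I handed the job in at 16.2 s.

- **Lid:** I swung it down slowly with the closed fingertips on the box face. It stopped at fingertip height 0.260 m, which is the expected deck height plus 50 mm, with about 20 N of reaction. The pictures show it flat.
- **Clips:** I turned them only after the lid was down, left first, then right. Each stopped at its predicted end position with 6–7 N of reaction. Both cameras put both clips within 0.02 rad of fully in.
- **Surroundings:** Comparing the first and last scene pictures shows changes only at the arm, lid and clips. In the last side view the arm hides part of the wrench, but the pliers and carton look unmoved. The gripper ended clear of everything.
- **One disagreement:** The two cameras differed by 5–15 mm on the screw and ear positions, mainly along x. I used averages of the two, and the contact positions agreed with them.

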